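Click out the scriber and lay it on its rest

TASK

Pick up the square-barrelled retractable scriber, push its end button against the steel plate of the bench stop until it clicks and stays fully in, so that the point comes out. Then lay the scriber in both notches of the small wooden rest and let go of it; leave the bangle, the ring clamp and the wooden disc where they are.

Things in the scene. Friction and masses are not known exactly. Their poses are not given: they have to be found in the camera images.
- scriber_mid (a point): Middle of the barrel of the loose metal scriber (0.14 kg), which starts lying on the bench with this point 10 mm up. The square barrel is 20 x 20 mm with rounded edges, 100 mm long; grasp it across two flats. Axes: x along the barrel to the button end, z up at the start. A dark cone nose reaches from 49 to 67 mm at -x; at +x the barrel ends at 50 mm, then a dark collar to 55 mm and the round button.
- button_tip (a point): Centre of the outer face of the scriber's round steel end button (13 mm across), on the barrel's axis: 67 mm from the barrel's middle with the button out, 59 mm with it in. It moves with the button; same axes as scriber_mid.
- scriber_button (a joint): How far the button is pushed in: 0 = out (start), 0.008 m = fully in. It takes a push of about 7 N to start it; past 4 mm the button snaps in by itself and stays in, and the thin steel point then stands 8 mm further out of the nose.
- stop_face (a point): On the surface of the upright steel plate of the bench stop, at its middle, 30 mm above the bench. The plate is 80 mm wide and reaches from 8 to 52 mm above the bench. Axes: x points level into the plate (the way to push, roughly away from the robot), y along it, z up.
- bench_stop: The bench stop, a hardwood block fixed to the bench, 100 mm wide, 54 mm deep with its plate and 55 mm high; the steel plate is on the side towards the robot. Origin on the bench below the middle of the plate's surface; axes as stop_face.
- rest_seat (a point): Where the middle of the scriber's barrel lies when it is in the rest, 40 mm above the bench, on the line of the two notches. x runs along the notches (the scriber may lie either way round), z up.
- rest: The wooden rest, fixed to the bench: a board 96 x 62 mm, 10 mm thick, with two upright saddles of 8 mm, each notched by a pair of flared prongs, centred 34 mm either side of the middle along x (60 mm free between them). Notch floors are 30 mm above the bench; the notches are about 25 mm wide at the floor and flare to about 36 mm at the mouth, 48 mm above the bench. Origin on the bench under its middle.
- bangle0: Bystander: silver bangle, a ring 70 mm across and 8 mm high, loose on the bench; origin at the centre of its underside.
- ring_clamp: Bystander: wooden ring clamp, 31 x 158 x 23 mm, long along its y, loose on the bench; origin at the centre of its underside.
- wood_disc: Bystander: turned wooden disc, 62 mm across, 14 mm high, loose on the bench; origin at the centre of its underside.
There are look-alikes about, which are no part of the job. There is more than one size of the part that bears scriber_mid; the job needs the larger.

How it is judged (in metres and radians):
On the way, in this order (a step that is already met when the one before it is completed fails the run):
1. the button, still out, is brought up to within 25 mm of the steel plate (y of button_tip in the frame of stop_face between -0.045 and 0.045 m and z of button_tip in the frame of stop_face between -0.03 and 0.03 m and x of button_tip in the frame of stop_face between -0.025 and 0.01 m and value of joint scriber_button below 0.003 m).
2. the button is pushed fully in by pressing it against the plate (y of button_tip in the frame of stop_face between -0.045 and 0.045 m and z of button_tip in the frame of stop_face between -0.03 and 0.03 m and x of button_tip in the frame of stop_face between -0.004 and 0.01 m and value of joint scriber_button above 0.0065 m and contact force between scriber and bench_stop above 1 N), for 0.02 s.
At the end, for the whole second after the job is handed in: The scriber's button is in (more than 6.5 of its 8 mm) and the released scriber lies at rest in both notches: barrel's middle within 18 mm along, 6 mm across and 5 mm in height of the seat, barrel within 0.12 rad of the line of the notches (value of joint scriber_button above 0.0065 m and x of scriber_mid in the frame of rest_seat between -0.018 and 0.018 m and y of scriber_mid in the frame of rest_seat between -0.006 and 0.006 m and z of scriber_mid in the frame of rest_seat between -0.005 and 0.005 m and angle between the x axis of scriber_mid and the x axis of rest_seat, either way round below 0.12 rad and linear speed of scriber below 0.02 m/s); the robot touches nothing.
It fails at once if the bangle is shifted by more than 30 mm (distance of bangle0 from where it was at the start of the episode above 0.03 m).
It fails at once if the ring clamp is shifted by more than 30 mm (distance of ring_clamp from where it was at the start of the episode above 0.03 m).
It fails at once if the wooden disc is shifted by more than 30 mm (distance of wood_disc from where it was at the start of the episode above 0.03 m).
It also fails if it takes over 48 s, if anything falls off the work surface, if the arm or the gripper's body presses on something with over 40 N, if the wrist force passes 120 N, or if a joint passes its speed limit or range.

ROBOT

A 6-joint arm with a two-finger parallel gripper is mounted at the origin on a cart in front of the work surface, level with it; the furniture and walls round the work are solid. World frame = base frame: x ahead of the robot, y to its left, z up, the work surface at z = 0. Lengths are in mm, angles in rad, forces in N, time in s.
With the tool pointing down it reaches from about 275 to 750 mm from the base axis. Payload 10.2 kg.
Tool frame: the origin (TCP) lies between the finger pads; the fingertips stand 11 mm ahead of it and the grasp point (between the pads) lies 8 mm behind it; z points along the fingers, y is the line along which they close (so a half turn about z gives the same grasp; the last joint's range is limited). The gripper opens to 85 mm and grips with 20 to 120 N. Pads are 22 mm wide; open, the fingers measure 114 mm over their backs; the gripper's body (76 mm by 85 mm) begins 54 mm behind the grasp point. The pads swing forward as they close: fully open they stand 13 mm farther back than shut.
Start: joints at [-1.457, 0.313, 1.498, -0, 1.331, -0.223], TCP at [173.483, -495.515, 242.294] pointing down, gripper open.
Joint ranges: [-2.94, 2.94], [-0.97, 2.17], [0.19, 2.56], [-1.23, 4.37], [0.02, 3.11], [-2.88, 2.88]. Speed limits (rad/s): [2.39, 2.39, 3.01, 3.14, 3.14, 3.14].

INTERFACE

Orientations are given as a unit quaternion [w, x, y, z].
In Python, from rig import sense, eyes, finish_job gives the robot as it stands.
- The arm moves only by the shell command python3 -m jog 'ROWS' [FORCE]. ROWS is JSON, a list of rows, each a list of 7 numbers: the shift along the tool's x, y, z in m, then the turn, a rotation vector about the tool's x, y, z in rad, then the finger opening in m, from 0 to 0.0854. In form: [[dx, dy, dz, rx, ry, rz, gripper], ...]. A call has 1 to 5 rows; each row shifts and turns the commanded pose from where the row before left it, along the tool's axes as they then stand; what a row does not reach is not made up. A row lasts 1/10 s, in which the tool goes at most 50 mm and 8.59 degrees, less where a joint would pass 70% of its speed; a pose out of reach is approached as far as the arm can. A call is refused whole if a number of a shift passes 0.05 or a number of a turn 0.15, either way. A call with a gripper value outside its range is refused whole. The fingers move at their own pace and stop on an object; FORCE is the grip in N (left out, the last holds). Time passes only in rows, so rows that do not move let the fingers close. It gives the time, the measured TCP pose, the force, the opening and the grip force at its end, in the units of the state.
- sense(): the state, without advancing time (a new reading comes with each control period).
- eyes.capture(name): name is "scene" or "side" or "wrist"; returns the picture (420x560x3 uint8, red, green, blue); there is no depth.
- eyes.calibration(name): a dict with "fx", "fy", "cx", "cy" (pixels), "cam_to_world" (4x4, takes a point from camera to world coordinates); the wrist camera has in their place "mount" (4x4, takes a point from camera to tool coordinates, whose origin is the TCP and whose axes are the flange's). Camera axes: x right, y down, z forward; pixel columns grow to the right and rows downward; lengths in mm; the calibration is good to about 2 mm. A picture is of the moment at which its call begins: read the wrist's pose just before it. calibration takes no time and is no camera call.
- finish_job(): hands the job in; it is judged then, once.
The state is a dict: "time_s": time; "joints": joint angles; "dq": joint speeds; "tau": joint torques, N m; "eef_pos": TCP position; "ee_rot": TCP orientation; "force": force on the tool from outside, world axes, zero at the start; "wrist_torque": the same for the moment, N m; "grip_width": opening from 0.0 (shut) to 1.0 (fully open); "grip_force": force on a finger pad.
Only numpy, scipy, OpenCV 4.12 (cv2) and the standard library are available. Lean on these libraries where they do the work, as an engineer would, in place of code of your own. Each camera call takes 0.05 s, during which the arm holds its last target. There are 200 camera calls.

## Working session

There is one attempt and no reset: what is moved stays moved. The work goes in short steps, Python scripts to look and compute and a shell command to move; the robot and the scene stay as the last step left them, time stands still between calls to the robot, and variables do not carry over. Pictures are saved under pics/ and viewed, at most 10 in all, crops included, and the job is handed in when it is done.

```bash
mkdir -p pics; ls; python3 - <<'E'
from rig import sense, eyes
import cv2
s=sense();print(s)
for n in("scene","side"):
    cv2.imwrite(f"pics/{n}0.png",eyes.capture(n)[:,:,::-1]);
    print(n,eyes.calibration(n))
print(eyes.calibration("wrist"))
E
```

```text
pics
{'time_s': 0.0, 'joints': array([-1.45742838e+00,  3.13444094e-01,  1.49843433e+00, -2.74449177e-05,
        1.33100948e+00, -2.23393822e-01]), 'dq': array([ 0.00048282, -0.00086368,  0.00137152, -0.00067571, -0.00044082,
       -0.00080553]), 'tau': array([ 1.15011466e-03, -4.12270117e+01, -2.59739023e+01, -1.26721047e-04,
        4.15276852e-03, -1.14782492e-05]), 'eef_pos': array([ 173.43379339, -495.26504947,  241.73912954]), 'ee_rot': array([-6.47378513e-04,  9.85856646e-01,  1.67589538e-01,  2.23022452e-05]), 'force': array([-0.11024974,  0.90040107, -0.50428897]), 'wrist_torque': array([-0.03225874, -0.02582654, -0.00051522]), 'grip_force': 0.0, 'grip_width': 0.9958052001834797}
scene {'fx': 501.29466115305047, 'fy': 501.29466115305047, 'cx': 276.7076626855705, 'cy': 207.96881435166327, 'cam_to_world': array([[ 7.17826005e-01, -4.71246492e-01,  5.12496410e-01,
        -9.87130087e+00],
       [-6.96195396e-01, -4.79349877e-01,  5.34355374e-01,
        -8.99199540e+02],
       [-6.14800421e-03, -7.40371825e-01, -6.72169445e-01,
         7.53927254e+02],
       [ 0.00000000
[... 285 characters left out ...]
5.44335137e-01, -4.04387521e-01,  7.34962578e-01,
        -9.72324293e+02],
       [ 1.47249896e-02, -8.80607408e-01, -4.73617743e-01,
         4.66705816e+02],
       [ 0.00000000e+00,  0.00000000e+00,  0.00000000e+00,
         1.00000000e+00]])}
{'fx': 335.0654060293848, 'fy': 335.0654060293848, 'cx': 276.5251334594653, 'cy': 210.73607226310236, 'mount': array([[-6.20011150e-04, -9.56971086e-01, -2.90182626e-01,
         7.47518490e+01],
       [ 9.99999769e-01, -6.73774091e-04,  8.53645748e-05,
        -1.92723265e-01],
       [-2.77208965e-04, -2.90182506e-01,  9.56971283e-01,
        -1.32170847e+02],
       [ 0.00000000e+00,  0.00000000e+00,  0.00000000e+00,
         1.00000000e+00]])}
```

View pics/scene0.png

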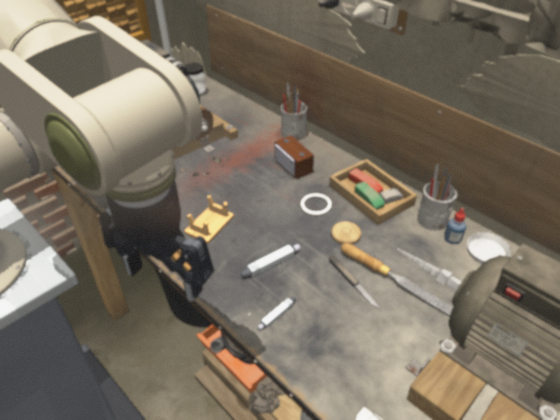

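View pics/side0.png

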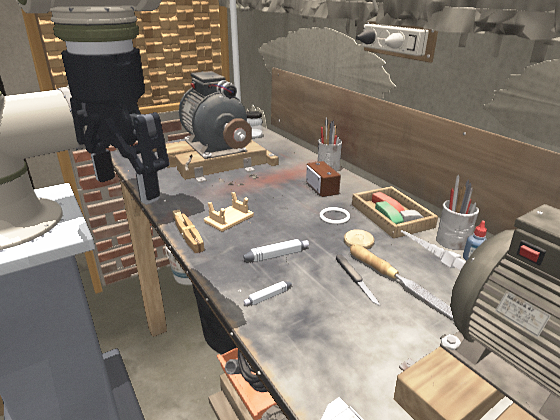

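The scene view shows the large scriber at about (272,260), its dark nose lower left and its button upper right. The side view has it at (277,250). The rest is at (210,220) and (230,212) in those two views, the bench stop at (294,157) and (322,180). The small look-alike is at (277,313) in the scene view and (268,293) in the side view.

```bash
cat > h.py <<'E'
import numpy as np
from rig import sense, eyes
from scipy.spatial.transform import Rotation as R
def pose(s):
    q=s['ee_rot'];T=np.eye(4);T[:3,:3]=R.from_quat([q[1],q[2],q[3],q[0]]).as_matrix();T[:3,3]=s['eef_pos'];return T
def ray(cam,uv,T=None):
    c=eyes.calibration(cam)
    M=c['cam_to_world'] if T is None else T@c['mount']
    d=M[:3,:3]@np.array([(uv[0]-c['cx'])/c['fx'],(uv[1]-c['cy'])/c['fy'],1]);return M[:3,3],d/np.linalg.norm(d)
def plane(r,z): return r[0]+r[1]*(z-r[0][2])/r[1][2]
def tri(*rs):
    A=sum(np.eye(3)-np.outer(d,d) for o,d in rs);b=sum((np.eye(3)-np.outer(d,d))@o for o,d in rs)
    p=np.linalg.solve(A,b);return p,max(np.linalg.norm(np.cross(p-o,d)) for o,d in rs)
E
python3 - <<'E'
from h import *
import cv2
np.set_printoptions(precision=1,suppress=True)
for n,a,b in [("scr mid",(272,260),(277,250)),("nose",(244,272),(245,258)),("button",(298,246),(309,243)),("rest",(210,222),(230,214)),("bangle",(316,204),(335,215)),("disc",(347,232),(359,239)),("stop",(285,160),(315,183))]:
    ra,rb=ray("scene",a),ray("side",b);p,e=tri(ra,rb);print(n,p,e,plane(ra,10),plane(rb,10))
a=cv2.imread("pics/scene0.png")[130:290,170:330];b=cv2.imread("pics/side0.png")[150:310,165:355]
o=np.zeros((560,790,3),np.uint8)
A=cv2.resize(a,(395,395),interpolation=3);B=cv2.resize(b,(395,333),interpolation=3);o[:395,:395]=A;o[:333,395:]=B
cv2.imwrite("pics/crop.png",o[:400])
E
```

```text
scr mid [ 441.4 -413.5   13.3] 0.4280252121675496 [ 443.9 -411.4   10. ] [ 443.5 -409.5   10. ]
nose [ 384.2 -391.9    4. ] 2.438062734282465 [ 383.7 -395.8   10. ] [ 377.6 -400.2   10. ]
button [ 511.9 -419.4    7.3] 1.8048891556387567 [ 508.  -420.9   10. ] [ 511.6 -422.5   10. ]
rest [ 420.5 -247.6   19.1] 1.4923468858767124 [ 424.2 -239.6   10. ] [ 429.1 -232.3   10. ]
bangle [ 630.5 -358.8    8.7] 0.47158531201340603 [ 628.8 -359.7   10. ] [ 629.6 -360.5   10. ]
disc [ 609.3 -464.5    9.9] 0.89212096104546 [ 610.2 -464.8   10. ] [ 608.  -464.6   10. ]
stop [ 699.4 -191.3    5.2] 0.27920192321892967 [ 694.5 -195.7   10. ] [ 693.4 -199.2   10. ]
```

View pics/crop.png

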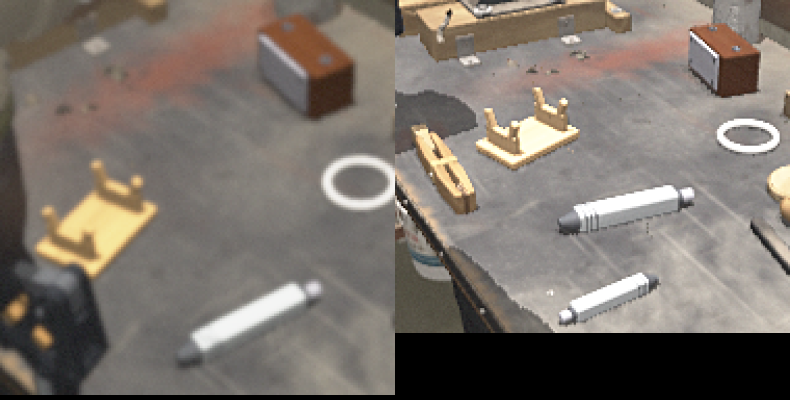

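The crop shows the scriber's nose at its left end and its button at the right, pointing roughly along +x. The rest's notch line runs between its two saddles, and the stop's plate faces left, towards the robot. Now I'll move above the scriber.

```bash
python3 -m jog '[[0.045,0,0.006,0,0,0,0.085],[0.045,0,0.006,0,0,0,0.085],[0.045,0,0.006,0,0,0,0.085],[0.045,0,0.006,0,0,0,0.085],[0.045,0,0.006,0,0,0,0.085]]' 60; python3 -m jog '[[0.04,0.006,0.01,0,0,0,0.085],[0,0,0,0,0,0.14,0.085],[0,0,0,0,0,0.14,0.085],[0,0,0,0,0,0.14,0.085],[0,0,0,0,0,0.09,0.085]]'; python3 -m jog '[[0,0,0,0,0,0,0.085],[0,0,0,0,0,0,0.085]]'; python3 - <<'E'
from h import *
import cv2,pickle
s=sense();im=eyes.capture("wrist");T=pose(s);pickle.dump((T,im),open("w1.pkl","wb"));cv2.imwrite("pics/w1.png",im[:,:,::-1]);print(T,s['joints'])
for n in("scene","side"): cv2.imwrite(f"pics/{n}1.png",eyes.capture(n)[:,:,::-1])
E
```

```text
time_s: 0.6
eef_pos: [387.4, -420.2, 211.8]
ee_rot: [-0.0, 0.986, 0.168, -0.0]
force: [-0.5, -0.3, 0.3]
grip_width: 0.987
grip_force: 0.0
time_s: 1.1
eef_pos: [425.6, -413.4, 201.8]
ee_rot: [-0.0, 0.996, -0.089, -0.0]
force: [-0.0, 0.4, -0.1]
grip_width: 0.996
grip_force: 0.0
time_s: 1.3
eef_pos: [425.5, -413.5, 202.0]
ee_rot: [-0.0, 0.996, -0.085, -0.0]
force: [0.4, 0.5, 0.2]
grip_width: 0.995
grip_force: 0.0
[[ 9.85482070e-01 -1.69779281e-01 -2.92188732e-04  4.25522083e+02]
 [-1.69779154e-01 -9.85482048e-01  4.15712711e-04 -4.13516308e+02]
 [-3.58526155e-04 -3.60069867e-04 -9.99999871e-01  2.02045053e+02]
 [ 0.00000000e+00  0.00000000e+00  0.00000000e+00  1.00000000e+00]] [-9.68370801e-01  4.94670566e-01  1.33977201e+00 -5.37742224e-06
  1.30765817e+00  7.73032567e-01]
```

View pics/w1.png

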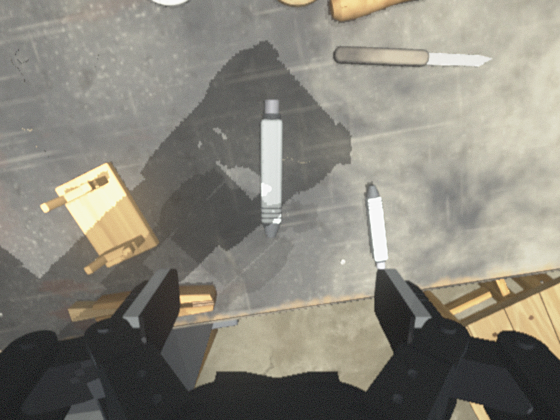

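The wrist view shows the large scriber upright, with its button tip at about (272,99) and its nose at (272,237). The rest's saddles are at the left, with prong pairs around (78,192) and (115,253). The ring clamp is at (140,302).

```bash
python3 - <<'E'
from h import *
import cv2,pickle
np.set_printoptions(precision=1,suppress=True)
T,im=pickle.load(open("w1.pkl","rb"))
g=cv2.cvtColor(im,cv2.COLOR_RGB2GRAY)
def mn(m):
    n,l,st,c=cv2.connectedComponentsWithStats(m);k=1+np.argmax(st[1:,4]);ys,xs=np.where(l==k);return xs,ys,st[k]
# barrel in wrist view
m=np.zeros_like(g);m[105:230,250:295]=(g[105:230,250:295]>140)
xs,ys,st=mn(m);print("wrist barrel box",st)
for y in range(115,225,8): q=xs[ys==y];print(y,q.min() if len(q) else 0,q.max() if len(q) else 0,end=' | ')
rect=cv2.minAreaRect(np.stack([xs,ys],1).astype(np.float32));print(rect)
for v in(99,117,205,237): print(v,plane(ray("wrist",(272,v),T),20),plane(ray("wrist",(272,v),T),10))
b,n=ray("wrist",(272.5,99),T),ray("wrist",(271.5,237),T)
print("button",tri(b,ray("scene",(298.5,246.5)),ray("side",(310,243))))
print("nose",tri(n,ray("scene",(243.5,273.5)),ray("side",(244,258.5))))
E
```

```text
wrist barrel box [ 250  119   34   89 2006]
115 0 0 | 123 261 282 | 131 261 281 | 139 261 281 | 147 261 281 | 155 261 281 | 163 261 281 | 171 250 281 | 179 250 281 | 187 251 281 | 195 261 281 | 203 262 280 | 211 0 0 | 219 0 0 | ((266.5860595703125, 162.77931213378906), (32.409515380859375, 88.68921661376953), 2.862405300140381)
99 [ 508.3 -423.1   20. ] [ 508.5 -423.1   10. ]
117 [ 493.1 -420.4   20. ] [ 492.9 -420.3   10. ]
205 [ 411.7 -406.    20. ] [ 408.9 -405.4   10. ]
237 [ 378.8 -400.2   20. ] [ 375.  -399.4   10. ]
button (array([ 509.2, -424. ,   11. ]), np.float64(3.0521170978752696))
nose (array([ 376.8, -399.7,   11.4]), np.float64(2.6853914616858505))
```

```bash
python3 -m jog '[[0.0165,-0.005,0.04,0,0,0,0.06],[0,0,0.045,0,0,0,0.06],[0,0,0.045,0,0,0,0.06],[0,0,0.03,0,0,0,0.06],[0,0,0,0,0,0,0.06]]' 60; python3 -m jog '[[0,0,0.02,0,0,0,0.06],[0,0,0.009,0,0,0,0.06],[0,0,0,0,0,0,0.06],[0,0,0,0,0,0,0.0]]';python3 -m jog '[[0,0,0,0,0,0,0],[0,0,0,0,0,0,0],[0,0,0,0,0,0,0],[0,0,0,0,0,0,0]]'
```

```text
time_s: 1.95
eef_pos: [441.3, -409.7, 38.3]
ee_rot: [-0.003, 0.996, -0.086, -0.003]
force: [-0.1, -0.7, 0.9]
grip_width: 0.698
grip_force: 0.0
time_s: 2.35
eef_pos: [443.1, -412.0, 14.6]
ee_rot: [0.001, 0.996, -0.086, 0.001]
force: [-0.9, -0.3, 0.9]
grip_width: 0.551
grip_force: 0.0
time_s: 2.75
eef_pos: [443.0, -412.1, 14.5]
ee_rot: [0.001, 0.996, -0.087, 0.001]
force: [-0.4, 0.1, 5.9]
grip_width: 0.219
grip_force: 60.2
```

```bash
python3 -m jog '[[0,0,-0.04,0,0,0,0],[0,0,-0.045,0,0,0,0],[0,0,-0.045,0,0,0,0],[0.02,-0.04,-0.02,0,0,0,0],[0.025,-0.04,0,0,0,0,0]]' 60; python3 -m jog '[[0.025,-0.04,0,0,0,0,0],[0.025,-0.04,0,0,0,0,0],[0.03,-0.036,0,0,0,0,0],[0,0,0,0,0,0,0],[0,0,0,0,0,0,0]]'; python3 - <<'E'
from h import *
import cv2,pickle
s=sense();im=eyes.capture("wrist");T=pose(s);pickle.dump((T,im),open("w2.pkl","wb"));cv2.imwrite("pics/w2.png",im[:,:,::-1]);print(T,s['joints'])
for n in("scene","side"): cv2.imwrite(f"pics/{n}2.png",eyes.capture(n)[:,:,::-1])
E
```

```text
time_s: 3.25
eef_pos: [501.7, -341.1, 167.3]
ee_rot: [0.002, 0.996, -0.088, 0.002]
force: [1.3, -1.4, -1.3]
grip_width: 0.218
grip_force: 59.3
time_s: 3.75
eef_pos: [599.8, -239.2, 162.9]
ee_rot: [-0.0, 0.996, -0.086, -0.0]
force: [-0.3, -0.2, -1.3]
grip_width: 0.217
grip_force: 59.2
[[ 9.85352354e-01 -1.70529164e-01 -7.36426871e-04  5.99830724e+02]
 [-1.70529112e-01 -9.85352629e-01  1.33126468e-04 -2.39190270e+02]
 [-7.48342099e-04 -5.59425853e-06 -9.99999720e-01  1.62934057e+02]
 [ 0.00000000e+00  0.00000000e+00  0.00000000e+00  1.00000000e+00]] [-5.60417631e-01  6.43410843e-01  1.20167395e+00 -2.89443335e-04
  1.29720241e+00  1.18182367e+00]
```

View pics/w2.png

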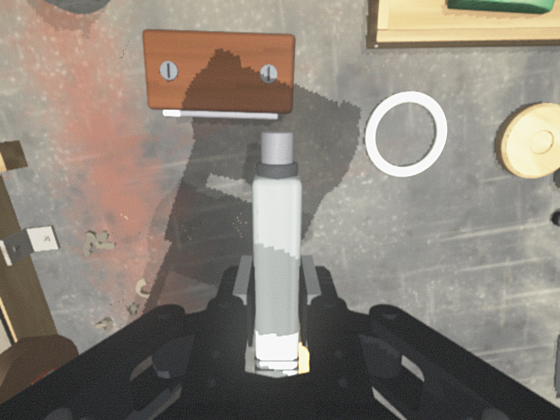

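The block sits at the top, with the plate's front top edge running from (163,116) to (278,119). The held scriber's button tip is at (277,132), and the bangle is at (406,134), to the right.

```bash
python3 - <<'E'
from h import *
import pickle
np.set_printoptions(precision=3,suppress=True)
T,im=pickle.load(open("w2.pkl","rb"))
L,Rr=ray("wrist",(163.5,116),T),ray("wrist",(278,119.5),T)
print("tri L",tri(L,ray("side",(306,168.5))),"R",tri(Rr,ray("side",(320.3,180.3))))
l,r=plane(L,52),plane(Rr,52);print(l,r,np.linalg.norm(l-r));
y=(l-r)[:2]/np.linalg.norm((l-r)[:2]);n=np.array([y[1],-y[0]]);c=(l+r)[:2]/2;print("centre",c,"normal",n,np.arctan2(n[1],n[0]))
# button tip: on tool x axis plane at tool z = +4.5
zb=T[2,3]-4.5
b=plane(ray("wrist",(277.5,133),T),zb);k=plane(ray("wrist",(277.5,178),T),zb+10);e1=plane(ray("wrist",(278,365),T),zb+10);print("button tool",T[:3,:3].T@(b-T[:3,3]),"barrel end tool",T[:3,:3].T@(k-T[:3,3]))
for v in(T[:3,:3].T@(np.r_[c,52]-T[:3,3]),):print("plate centre tool",v)
print("need rz",np.arctan2(T[1,0],T[0,0])-np.arctan2(n[1],n[0]))
im2=im[120:180:6,277];
E
```

```text
tri L (array([ 682.917, -170.312,   43.202]), np.float64(0.3850652770508771)) R (array([ 666.911, -251.896,   44.97 ]), np.float64(1.0471778258260964))
[ 682.315 -172.882   52.   ] [ 666.31  -251.235   52.   ] 79.97114386194214
centre [ 674.312 -212.058] normal [ 0.98 -0.2 ] -0.20148890993140356
button tool [65.484 -0.134  4.451] barrel end tool [49.297 -0.16  -5.537]
plate centre tool [ 68.847 -39.435 110.883]
need rz 0.030122240272590584
```

```bash
python3 -m jog '[[-0.032,-0.042,0,0,0,0,0],[0,0,0,0,0,0.03,0],[0,0,0.04,0,0,0,0],[0,0,0.045,0,0,0,0],[0,0,0.035,0,0,0,0]]' 80; python3 -m jog '[[0,0,0.0085,0,0,0,0],[0,0,0,0,0,0,0],[0,0,0,0,0,0,0]]'; python3 - <<'E'
from h import *
c=np.array([674.3,-212.06,30]);n=np.array([.98,-.2,0]);T=pose(sense())
b=T[:3,3]+T[:3,:3]@[66,0,4.5];print("button rel plate: gap",(c-b)@n,"y",(b-c)@[.2,.98,0],"z",b[2],"yaw",np.arctan2(T[1,0],T[0,0]))
E
```

```text
time_s: 4.4
eef_pos: [575.3, -196.3, 41.4]
ee_rot: [-0.0, 0.995, -0.102, -0.001]
force: [0.5, 0.4, -0.2]
grip_width: 0.211
grip_force: 83.6
time_s: 4.7
eef_pos: [577.4, -196.6, 36.9]
ee_rot: [0.001, 0.995, -0.102, 0.001]
force: [-0.3, 0.3, -0.4]
grip_width: 0.211
grip_force: 83.6
button rel plate: gap 31.98692945608151 y -4.378508004658569 z 32.61448316390525 yaw -0.20388431504728274
```

```bash
python3 -m jog '[[0.015,0,0.002,0,0,0,0],[0.01,0,0,0,0,0,0],[0,0,0,0,0,0,0]]' ; python3 -m jog '[[0.002,0,0,0,0,0,0],[0.002,0,0,0,0,0,0],[0.002,0,0,0,0,0,0]]'; for i in 1 2 3 4; do python3 -m jog '[[0.001,0,0,0,0,0,0],[0.001,0,0,0,0,0,0]]' | grep -E 'pos|force'; done
```

```text
time_s: 5.0
eef_pos: [602.7, -201.4, 35.0]
ee_rot: [0.001, 0.995, -0.101, 0.002]
force: [-0.2, 0.2, -1.9]
grip_width: 0.212
grip_force: 83.6
time_s: 5.3
eef_pos: [607.0, -201.9, 33.2]
ee_rot: [0.0, 0.995, -0.101, 0.0]
force: [-0.4, 0.0, -1.3]
grip_width: 0.214
grip_force: 83.6
eef_pos: [608.9, -202.3, 32.8]
force: [0.9, 0.3, -1.4]
grip_force: 83.6
eef_pos: [610.0, -202.5, 32.6]
force: [-5.9, 0.7, 1.6]
grip_force: 83.9
eef_pos: [612.8, -203.1, 32.8]
force: [-1.1, -0.5, -0.6]
grip_force: 83.7
eef_pos: [615.1, -203.5, 32.8]
force: [-0.4, 0.7, -1.0]
grip_force: 83.6
```

It touched at about x=609–610 and the force then dropped, so the button has probably snapped in. I'll press on until it meets the plate firmly.

```bash
for i in 1 2 3; do python3 -m jog '[[0.001,0,0,0,0,0,0],[0.001,0,0,0,0,0,0]]' | grep -E 'pos|^force'; done; python3 - <<'E'
from rig import eyes
import cv2
im=eyes.capture("wrist");cv2.imwrite("pics/w3.png",cv2.resize(im[90:300,190:380,::-1],None,fx=2,fy=2))
E
```

```text
eef_pos: [617.0, -203.9, 32.8]
force: [0.9, 0.6, -0.9]
eef_pos: [617.3, -203.9, 32.5]
force: [-13.8, 2.7, 5.9]
eef_pos: [617.5, -203.9, 32.2]
force: [-23.9, 2.8, 9.5]
```

View pics/w3.png

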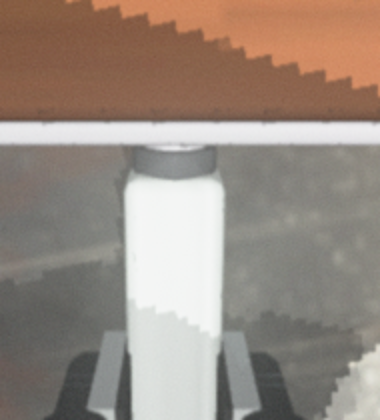

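The button is in: only a sliver of it shows between the collar and the plate, and contact came 8 mm further on with about 24 N. I'll back off, lift, and look at the rest.

```bash
python3 -m jog '[[-0.01,0,0,0,0,0,0],[-0.035,0,0,0,0,0,0],[0,0,-0.045,0,0,0,0],[0,0,-0.045,0,0,0,0],[0,0,-0.045,0,0,0,0]]'|grep pos ; python3 -m jog '[[-0.045,0,0,0,0,0,0],[-0.045,0,0,0,0,0,0],[-0.045,0,0,0,0,0,0],[-0.045,0,0,0,0,0,0],[0,0,0,0,0,-0.14,0]]'|grep pos; python3 -m jog '[[0,0,0,0,0,-0.14,0],[0,0,0,0,0,-0.14,0],[0,0,0,0,0,-0.05,0],[0,0,0,0,0,0,0],[0,0,0,0,0,0,0]]'; python3 - <<'E'
from h import *
import cv2,pickle
s=sense();im=eyes.capture("wrist");T=pose(s);pickle.dump((T,im),open("w4.pkl","wb"));cv2.imwrite("pics/w4.png",im[:,:,::-1]);print(T)
E
```

```text
eef_pos: [576.4, -195.5, 169.7]
eef_pos: [396.2, -157.3, 167.3]
time_s: 8.25
eef_pos: [400.4, -159.3, 167.9]
ee_rot: [0.0, 0.991, 0.132, 0.0]
force: [-0.5, 0.3, -1.4]
grip_width: 0.209
grip_force: 83.6
[[ 9.65047219e-01  2.62075858e-01  3.32343442e-04  4.00396153e+02]
 [ 2.62075923e-01 -9.65047243e-01 -1.68957760e-04 -1.59293464e+02]
 [ 2.76447373e-04  2.50151431e-04 -9.99999931e-01  1.67906685e+02]
 [ 0.00000000e+00  0.00000000e+00  0.00000000e+00  1.00000000e+00]]
```

View pics/w4.png

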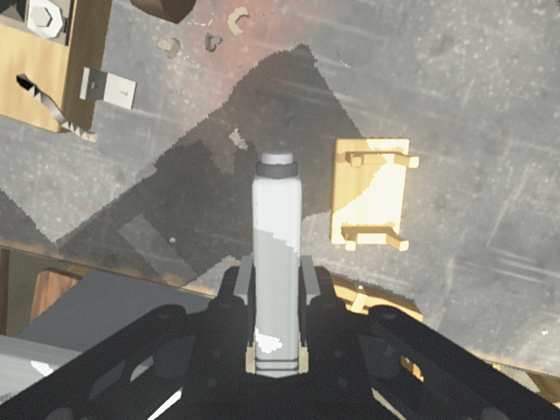

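The button's stub still shows at (276,157), short, so it stays in. The rest is at right, with board corners around (334,139), (408,139) and (331,244), and prong pairs near rows 160 and 240. I'll zoom in on it.

```bash
python3 - <<'E'
import cv2,pickle,numpy as np
im=pickle.load(open("w4.pkl","rb"))[1][:,:,::-1]; im1=pickle.load(open("w1.pkl","rb"))[1][:,:,::-1]
a=cv2.resize(im[130:260,320:430],None,fx=4,fy=4,interpolation=2);b=cv2.resize(im1[150:280,35:165],(350,350),interpolation=2)
o=np.zeros((520,790,3),np.uint8);o[:,:440]=a;o[:350,440:]=b
for i in range(0,440,40): cv2.line(o,(i,0),(i,6),(0,255,0),1)
for i in range(0,520,40): cv2.line(o,(0,i),(6,i),(0,255,0),1)
cv2.imwrite("pics/c4.png",o)
E
```

```text
(no output)
```

View pics/c4.png

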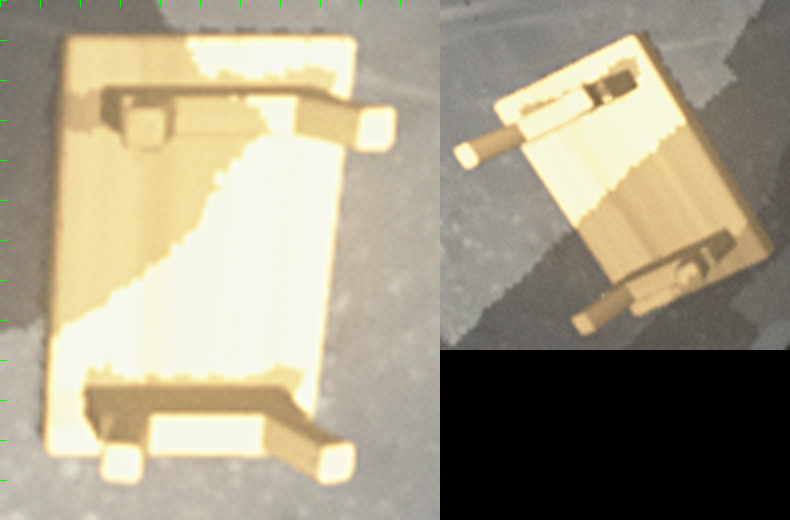

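The left panel (4x crop) shows the prong tops at (146,126), (376,129), (122,463) and (336,462). In the right panel the w1 prong tops are at (467,155) and (586,322).

```bash
python3 - <<'E'
from h import *
import pickle
np.set_printoptions(precision=2,suppress=True)
T,_=pickle.load(open("w4.pkl","rb"));T1,_=pickle.load(open("w1.pkl","rb"))
r=lambda u,v:ray("wrist",(320+u/4-.4,130+v/4-.4),T); r1=lambda u,v:ray("wrist",(35+(u-440)/2.692-.4,150+v/2.692-.4),T1)
a,e=tri(r(146,126),r1(467,155));print("far left prong",a,e)
b,f=tri(r(122,463),r1(586,322));print("near left prong",b,f)
A=plane(r(146,126),48);B=plane(r(376,129),48);C=plane(r(122,463),48);D=plane(r(336,462),48)
print("prong spacing",np.linalg.norm(A-B),np.linalg.norm(C-D),np.linalg.norm((A+B-C-D)/2))
m=(A+B+C+D)/4;x=(A+B-C-D)/2;print("centre48",m,"yaw",np.arctan2(x[1],x[0]))
tl,tr,bl=[plane(r(*p),10) for p in((65,38),(356,38),(48,453))]
print("board",np.linalg.norm(tl-tr),np.linalg.norm(tl-bl),"centre",(tr+bl)/2,"yaw",np.arctan2(*(tl-bl)[1::-1]))
fl=[plane(r(*p),30) for p in((174,133),(295,134),(150,413),(265,413))];print("floor",sum(fl)/4,np.linalg.norm(fl[0]-fl[1]),np.linalg.norm(fl[2]-fl[3]),np.linalg.norm((fl[0]+fl[1]-fl[2]-fl[3])/2))
# scriber axis in tool
for v in(180,365): p=plane(ray("wrist",(278 if v<200 else 277.5,v),T),T[2,3]+5.5);print("scriber tool",T[:3,:3].T@(p-T[:3,3]))
c=(tr+bl)/2;print("to board centre, tool",T[:3,:3].T@(c-T[:3,3]),"to prong centre, tool",T[:3,:3].T@(m-T[:3,3]),"yaw tool",np.arctan2(T[1,0],T[0,0]))
E
```

```text
far left prong [ 451.9  -207.47   46.75] 0.052757618370006504
near left prong [ 385.74 -225.5    45.91] 0.42375674711723843
prong spacing 43.34732677083493 43.408385050405066 67.9918488921094
centre48 [ 424.62 -236.95   48.  ] yaw 0.26264293753299706
board 61.82802327371439 94.87052256919452 centre [ 424.61 -237.28   10.  ] yaw 0.27413738505600005
floor [ 424.74 -237.33   30.  ] 24.450652691536543 24.717184888048262 60.16364681493378
scriber tool [48.67  0.34 -5.49]
scriber tool [-37.68   0.17  -5.51]
to board centre, tool [  2.89  81.56 157.93] to prong centre, tool [  2.99  81.26 119.93] yaw tool 0.26517269708423796
```

The measurements agree: board 62×95 mm, saddle spacing 68 mm, floor width 24.6 mm, yaw already matched. I'll move over the rest and descend.

```bash
python3 -m jog '[[0.003,0.041,0,0,0,0,0],[0,0.04,0,0,0,0,0],[0,0,0.03,0,0,0,0],[0,0,0.03,0,0,0,0],[0,0,0,0,0,0,0]]'|grep pos ; python3 -m jog '[[0,0,0,0,0,0,0],[0,0,0,0,0,0,0]]'; python3 - <<'E'
from h import *
T=pose(sense());print("rem tool",T[:3,:3].T@(np.array([424.65,-237.2,44.5])-T[:3,3]),np.arctan2(T[1,0],T[0,0]))
E
```

```text
eef_pos: [423.1, -235.5, 104.8]
time_s: 9.0
eef_pos: [425.3, -237.1, 109.4]
ee_rot: [0.001, 0.991, 0.133, 0.001]
force: [0.2, -0.2, -1.0]
grip_width: 0.212
grip_force: 83.6
rem tool [-0.71612155 -0.16729196 64.88769575] 0.26683906833765786
```

```bash
python3 -m jog '[[0,0,0.03,0,0,0,0],[0,0,0.02,0,0,0,0],[0,0,0.008,0,0,0,0],[0,0,0,0,0,0,0]]' ; python3 -m jog '[[0,0,0.003,0,0,0,0],[0,0,0.002,0,0,0,0],[0,0,0.001,0,0,0,0],[0,0,0,0,0,0,0]]'
```

```text
time_s: 9.4
eef_pos: [424.7, -236.7, 50.1]
ee_rot: [0.0, 0.991, 0.133, 0.0]
force: [-0.2, -0.1, -1.4]
grip_width: 0.207
grip_force: 83.7
time_s: 9.8
eef_pos: [424.9, -236.9, 44.6]
ee_rot: [0.0, 0.991, 0.133, 0.0]
force: [-2.0, 0.9, 4.8]
grip_width: 0.208
grip_force: 84.5
```

```bash
python3 -m jog '[[0,0,0,0,0,0,0.03],[0,0,0,0,0,0,0.045],[0,0,0,0,0,0,0.045],[0,0,0,0,0,0,0.045]]' ; python3 -m jog '[[0,0,-0.01,0,0,0,0.045],[0,0,-0.03,0,0,0,0.045],[0,0,-0.045,0,0,0,0.045],[0,0,-0.045,0,0,0,0.045],[0,-0.03,0,0,0,0,0.045]]'|grep pos; python3 -m jog '[[0,-0.03,0,0,0,0,0.045],[0,0,0,0,0,0,0.045],[0,0,0,0,0,0,0.045]]'; python3 - <<'E'
from h import *
import cv2
s=sense();im=eyes.capture("wrist");T=pose(s);d=eyes.capture("side")
o=np.zeros((400,790,3),np.uint8);o[:,:400]=cv2.resize(im[80:330,230:480,::-1],(400,400));o[:390,400:]=cv2.resize(d[150:280,150:280,::-1],(390,390))
cv2.imwrite("pics/w5.png",o);print(T)
E
```

```text
time_s: 10.2
eef_pos: [424.6, -236.6, 43.8]
ee_rot: [0.0, 0.991, 0.133, 0.0]
force: [-0.1, -0.4, -0.3]
grip_width: 0.526
grip_force: 0.0
eef_pos: [418.9, -210.7, 179.8]
time_s: 11.0
eef_pos: [408.9, -178.8, 174.6]
ee_rot: [0.001, 0.991, 0.133, 0.0]
force: [1.4, 0.2, -0.1]
grip_width: 0.526
grip_force: 0.0
[[ 9.64429288e-01  2.64339150e-01  9.80840621e-04  4.08924521e+02]
 [ 2.64340053e-01 -9.64429075e-01 -9.45859036e-04 -1.78755098e+02]
 [ 6.95923640e-04  1.17148962e-03 -9.99999072e-01  1.74550592e+02]
 [ 0.00000000e+00  0.00000000e+00  0.00000000e+00  1.00000000e+00]]
```

View pics/w5.png

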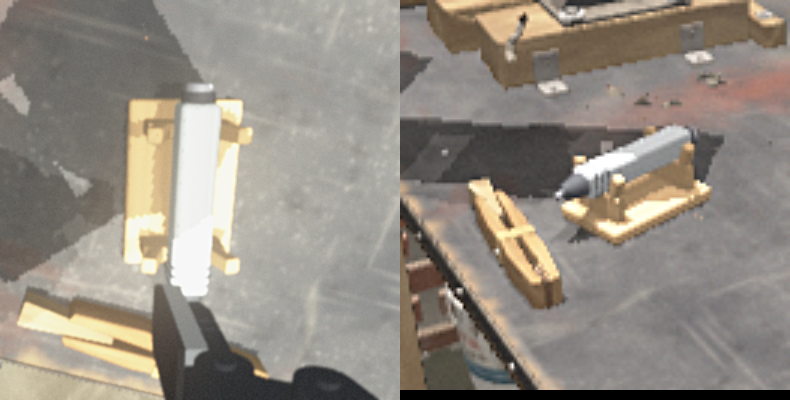

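The scriber lies in both notches, between both prong pairs, with its button in. The gripper is clear and the ring clamp is where it was. I'll hand the job in.

```bash
python3 -c "
from rig import finish_job;print(finish_job())"
```

```text
the job is handed in; nothing more can be done
None
```

I pushed the scriber's button in against the plate, laid the scriber in both notches of the rest, let go of it and handed the job in at about 11 s; the final picture shows it seated, but no verdict came back.

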